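# Zero the book press and hold it two turns open

### The job

Take the book press's handwheel by its upright pale wooden handle and wind it clockwise (seen from above) until it comes to its stop with the platen down, then back it off exactly two full turns so that a book can be slid in. The job finishes while you are still gripping the handle and keeping the wheel still at those two turns: do not let go. Leave everything else on the bench where it is.

Things in the scene. Friction and masses are not known exactly. Their poses are not given: they have to be found in the camera images.
- press: The book press, fixed to the bench: grey bed 200 x 270 mm (x, y) with its top 30 mm up, two steel columns on the y axis, a bridge 50 mm deep (x) and 270 mm wide (y) from 115 to 141 mm up, column nuts to 150 mm, and on top a dark steel handwheel with a vertical shaft, carrying one upright pale wooden handle. Origin: on the bench under the wheel's axis; z up. Where it stands changes; its -x side faces the robot to within 0.5 rad of yaw.
- wheel_center (a point): Centre of the handwheel, on its vertical axis, 167 mm above the bench. Rim: 140 mm across its centre line, bar 16 mm thick, so its top lies 175 mm up; three spokes; flat hub, nothing above it. The wheel does not rise as it turns. Axes turn with the wheel: the handle lies along this point's -x.
- wheel (a joint): Turn of the handwheel in rad: 0 at the closed stop (hard, platen down on the bed), grows anticlockwise seen from above (opening), upper stop at 20. At 0 the handle lies on the press's -x side of the axis. It turns stiffly (about 0.12 N m, some 2 N at the handle) and stays where left. Starts between 2.5 and 7 rad (0.4 to 1.1 turns open); two turns is 12.57.
- handle: Round upright pale wooden handle on the wheel's rim, 26 mm in diameter, 58 mm tall, from 177 to 235 mm above the bench, its axis vertical and 70 mm from the wheel's axis. It spins freely on its own pin, so a gripper can lead it round while keeping its own yaw. Origin: on its axis, 175 mm above the bench.
- handle_grip (a point): Point on the handle's axis at mid height, 207 mm above the bench: the place to grip.
- platen: Grey plate 170 x 190 x 20 mm between bed and bridge, driven by the wheel's screw: it rises 8 mm per turn. Origin: centre of its underside, on the bed (30 mm above the bench) at the stop and 46 mm above the bench at two turns.
- book: Bystander: blue book 150 x 105 x 28 mm lying to the left (+y) of the press.
- folder: Bystander: flat white bone folder 20 x 150 x 5 mm lying in front of the press, on the robot's side.
- spool: Bystander: thread spool 40 mm in diameter, 52 mm tall, standing to the right (-y) of the press.
- brush: Bystander: glue brush lying to the right (-y) of the press.
- jar: Bystander: white jar 64 mm in diameter, 85 mm tall, standing left of the press, nearer the robot than the book.
- weight: Bystander: dark steel weight 60 x 100 x 40 mm on the right of the bench.

How it is judged (in metres and radians):
On the way:
1. the wheel is wound clockwise to its closed stop (value of joint wheel below 0.1 rad), for 0.1 s.
At the end, for the whole second after the job is handed in: After the closed stop (within 0.1 rad) the wheel stands two turns open, 12.57 rad within 0.175 rad (10 degrees), at rest (under 0.1 rad/s), with the handle still between the fingers: the fingers press on it with more than 2 N and the grasp point is within 40 mm of the handle's middle (value of joint wheel between 12.391 and 12.741 rad and velocity of joint wheel between -0.1 and 0.1 rad/s and contact force between the fingers and handle above 2 N and distance between the grasp point and handle_grip below 0.04 m); the arm keeps its last pose, push and grip.
It fails at once if a bystander is moved by more than 20 mm (distance of any of book, folder, spool, brush, jar, weight from where it was at the start of the episode above 0.02 m).
It also fails if it takes over 72 s, if anything falls off the work surface, if the arm or the gripper's body presses on something with over 40 N, if the wrist force passes 120 N, or if a joint passes its speed limit or range.

### The arm

A 7-joint arm with a two-finger parallel gripper is mounted at the origin on the work surface. World frame = base frame: x ahead of the robot, y to its left, z up, the work surface at z = 0. Lengths are in m, angles in degrees, forces in N, time in s.
With the tool pointing down it reaches from about 0.425 to 0.875 m from the base axis. Payload 4.7 kg.
Tool frame: the origin (TCP) lies at the very end of the fingers, on their centre line; the grasp point (between the pads) lies 19 mm behind it; x points along the fingers, z is the direction in which the jaws open and shut, and the axes are right-handed (so a half turn about x gives the same grasp; the last joint's range is limited). The gripper opens to 87 mm and grips with 3 to 60 N. Pads are 19 mm wide; open, the fingers measure 117 mm over their backs; the gripper's body (75 mm by 190 mm) begins 51 mm behind the grasp point.
Start: joints at [76.725, 18.392, -4.016, 83.108, 1.295, 78.541, -3.26], TCP at [0.158, -0.63, 0.223] pointing down, gripper open.
Joint ranges: [-163.93, 163.93], [-17.29, 119.83], [-79.2, 71.16], [3.27, 140.29], [-89.18, 269.18], [5.43, 117.66], [-154.24, 154.24]. Speed limits (degrees/s): [147.25, 147.25, 180, 180, 180, 180, 180].

### API

Orientations are given as [roll, pitch, yaw] about the fixed x, y, z axes, in that order (R = Rz(yaw) Ry(pitch) Rx(roll)).
In Python, from cell import env gives the robot as it stands. The module is installed in compiled form; this text tells all that it offers.
- The arm moves only by the tool drive_tool, never from a script. Its argument "increments" is a list of rows, each a list of 2 entries, a list of its own where there are three numbers: the shift along the tool's x, y, z scaled (see below), then the turn, a rotation vector about the tool's x, y, z scaled (see below). In form: [[[dx, dy, dz], [wx, wy, wz]], ...]. A call has 1 to 10 rows; each row shifts and turns the commanded pose from where the row before left it, along the tool's axes as they then stand; what a row does not reach is not made up. The controller multiplies each number of a shift by 0.04 m and each number of a turn by 120 degrees. A row lasts 1/10 s, in which the tool goes at most 50 mm and 8.59 degrees, less where a joint would pass 70% of its speed; a pose out of reach is approached as far as the arm can. A call with a number of a shift or a turn outside -1 to 1 is refused whole. A call with a gripper value outside its range is refused whole. "hand" is the gripper's target within -1 to 1 (fully open at 1, half-way at 0, shut at -1), set as the call begins (left out, the last holds). The fingers move at their own pace and stop on an object; "squeeze" is the grip in N (left out, the last holds). Time passes only in rows, so rows that do not move let the fingers close. It gives the time, the measured TCP pose, the force and the opening at its end, in the units of the state.
- env.get_obs(): the state, without advancing time (a new reading comes with each control period).
- env.read_camera(name): name is "scene" or "top"; returns a dict with "frame" (400x640x3 uint8, red, green, blue), "fx", "fy", "cx", "cy" (pixels), "R" (3x3) and "t" (3): a world point X has camera coordinates R X + t. Camera axes: x right, y down, z forward; pixel columns grow to the right and rows downward; lengths in m; the calibration is good to about 2 mm. A picture is of the moment at which its call begins. There is no depth.
- env.sign_off(): hands the job in, once; it reports no verdict.
The state is a dict: "time_s": time; "qpos": joint angles; "joint_velocities": joint speeds; "effort": joint torques, N m; "tool_pos": TCP position; "tool_rot": TCP orientation; "force": force on the tool from outside, world axes, zero at the start; "wrist_torque": the same for the moment, N m; "grip_width": finger opening in m.
Only numpy, scipy, OpenCV 4.12 (cv2) and the standard library are available. Lean on these libraries where they do the work, as an engineer would, in place of code of your own. Each camera call takes 0.05 s, during which the arm holds its last target.

## Working session

There is one attempt and no reset: what is moved stays moved. The work goes in short steps, Python scripts to look and compute and a tool call to move; the robot and the scene stay as the last step left them, time stands still between calls to the robot, and variables do not carry over. Pictures are saved under pics/ and viewed, and the job is handed in when it is done.

Besides the shell and the picture viewer there is one more tool, called after "Request:" by a JSON object that holds its "fn" and its "kwargs". drive_tool: Moves the arm, as the interface text tells. Shifts and turns lie within -1 to 1; 1 stands for 0.04 m of shift or 120 degrees of turn. Its arguments: {"type":"object","properties":{"increments":{"type":"array"},"hand":{"type":"number"},"squeeze":{"type":"number"}},"required":["increments"]}

```bash
mkdir -p pics
python3 - <<'E'
from cell import env
import cv2
o=env.get_obs();print({k:o[k] for k in('time_s','tool_pos','tool_rot','force','grip_width','qpos')})
for n in('scene','top'):
    c=env.read_camera(n);cv2.imwrite(f'pics/{n}0.png',c['frame'][:,:,::-1]);print(n,c['fx'],c['fy'],c['cx'],c['cy'],c['R'],c['t'])
E
```

```text
{'time_s': 0.0, 'tool_pos': array([ 0.15793786, -0.62995218,  0.22145966]), 'tool_rot': array([-176.0333647 ,   89.89103884,  108.05004326]), 'force': array([0.47893799, 0.10833363, 0.15723033]), 'grip_width': 0.08741196004115215, 'qpos': array([76.72641604, 18.43886691, -4.01400437, 83.17533911,  1.29635343,
       78.5398052 , -3.2587563 ])}
scene 417.365688027406 417.365688027406 320.36414815309956 198.60589604407423 [[ 0.2073562   0.97826108  0.00294262]
 [ 0.84246597 -0.17704195 -0.50882928]
 [-0.49724692  0.10798796 -0.86086242]] [-0.04998358 -0.39253166  1.64061511]
top 413.4882352598826 413.4882352598826 326.2412284212317 205.35324104955282 [[-0.01884792 -0.99981603  0.00355748]
 [-0.99266331  0.01828781 -0.11952033]
 [ 0.11943328 -0.00578409 -0.99282538]] [-0.05181044  0.58753771  1.37472131]
```

View pics/scene0.png

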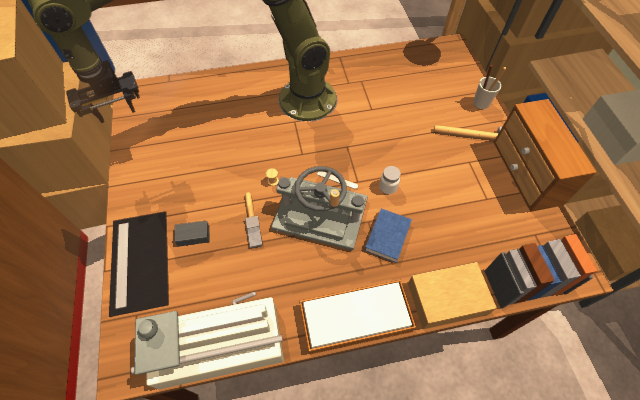

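View pics/top0.png

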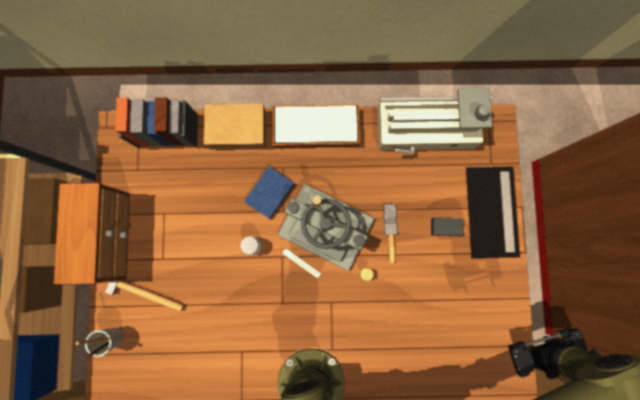

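The press is in the middle of the bench (top view, wheel about (326,222), handle about (317,199)). I'll zoom in to measure it.

Run:
```python
import cv2
a=cv2.imread('pics/top0.png')[170:280,270:390];cv2.imwrite('pics/topz.png',cv2.resize(a,None,fx=5,fy=5,interpolation=cv2.INTER_CUBIC))
a=cv2.imread('pics/scene0.png')[155:260,260:380];cv2.imwrite('pics/scenez.png',cv2.resize(a,None,fx=5,fy=5,interpolation=cv2.INTER_CUBIC))
```

```text
(no output)
```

View pics/topz.png

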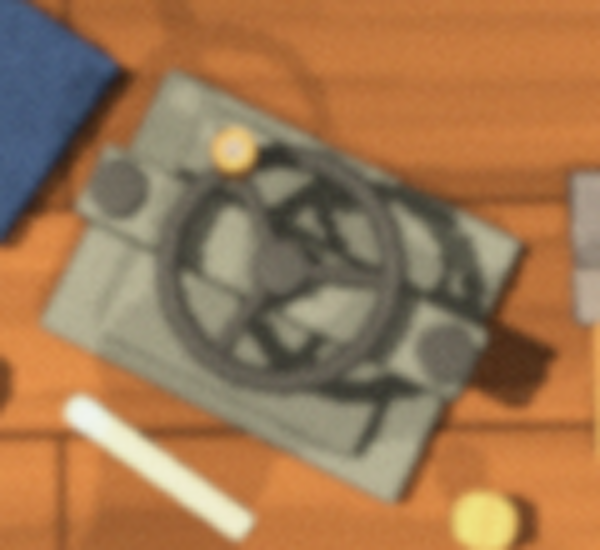

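View pics/scenez.png

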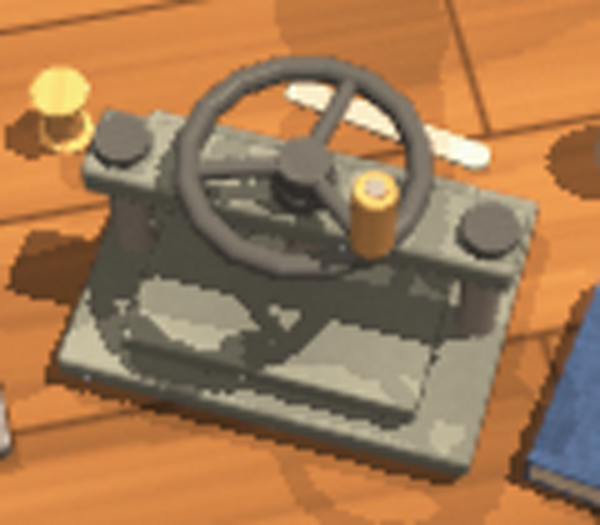

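```bash
cat > h.py <<'E'
from cell import env
import numpy as np, cv2
def ray(c,u,v,z):
    d=c['R'].T@np.array([(u-c['cx'])/c['fx'],(v-c['cy'])/c['fy'],1]); o=-c['R'].T@c['t']
    return o+d*(z-o[2])/d[2]
E
python3 - <<'E'
from h import *
T=env.read_camera('top');S=env.read_camera('scene')
for n,z,t,s in[('rim',.167,(281,266.5),(305,165)),('hub',.175,(283,265),(305,163)),('hand',.235,(235,149),(375,188)),('nutL',.15,(118,188),(488,228)),('nutR',.15,(444,352),(121,138))]:
    print(n,ray(T,(t[0]+.5)/5-.5+270,(t[1]+.5)/5-.5+170,z).round(4),ray(S,(s[0]+.5)/5-.5+260,(s[1]+.5)/5-.5+155,z).round(4))
# others: jar, spool, folder
print(ray(T,251,245,.085),ray(T,367,274,.052))
o=env.get_obs()
from scipy.spatial.transform import Rotation as R
print(R.from_euler('xyz',o['tool_rot'],degrees=True).as_matrix().round(3))
E
```

```text
rim [ 0.5163 -0.0596  0.167 ] [ 0.516  -0.0581  0.167 ]
hub [ 0.5166 -0.0608  0.175 ] [ 0.5195 -0.0588  0.175 ]
hand [ 0.5805 -0.0337  0.235 ] [ 0.5801 -0.0326  0.235 ]
nutL [0.5688 0.0414 0.15  ] [0.5707 0.0408 0.15  ]
nutR [ 0.4627 -0.1597  0.15  ] [ 0.4638 -0.1608  0.15  ]
[0.45525878 0.18444291 0.085     ] [ 0.35353294 -0.19301785  0.052     ]
[[-0.     0.97   0.243]
 [ 0.001  0.243 -0.97 ]
 [-1.    -0.    -0.001]]
```

Request:
{"fn": "drive_tool", "kwargs": {"increments": [[[-0.6,0,0],[0.0585,0,0]],[[-0.6,0,0],[0.0585,0,0]],[[-0.6,0,0],[0,0,0]],[[0,0.4,-0.7],[0,0,0]],[[0,0.5,-0.7],[0,0,0]],[[0,0.5,-0.7],[0,0,0]],[[0,0.5,-0.7],[0,0,0]],[[0,0.5,-0.7],[0,0,0]],[[0,0.5,-0.7],[0,0,0]],[[0,0.5,-0.7],[0,0,0]]], "hand": 1, "squeeze": 30}}

```text
time_s: 1.2
tool_pos: [0.2946, -0.433, 0.2944]
tool_rot: [-59.2, 90.0, -149.1]
force: [-0.0, 0.0, 0.3]
grip_width: 0.0868
```

Request:
{"fn": "drive_tool", "kwargs": {"increments": [[[0,0.5,-0.7],[0,0,0]],[[0,0.5,-0.7],[0,0,0]],[[0,0.5,-0.7],[0,0,0]],[[0,0.5,-0.7],[0,0,0]],[[0,0.5,-0.7],[0,0,0]],[[0,0.5,-0.7],[0,0,0]],[[0,0.5,-0.7],[0,0,0]],[[0,0.5,-0.7],[0,0,0]],[[0,0.5,-0.7],[0,0,0]],[[0,0.5,-0.7],[0,0,0]]]}}

```text
time_s: 2.2
tool_pos: [0.4943, -0.153, 0.2945]
tool_rot: [6.8, 90.0, -83.2]
force: [0.3, 0.2, 0.4]
grip_width: 0.0866
```

Request:
{"fn": "drive_tool", "kwargs": {"increments": [[[0,0.5,-0.7],[0,0,0]],[[0,0.5,-0.7],[0,0,0]],[[0,0.5,-0.7],[0,0,0]],[[0,0.3,-0.4],[0,0,0]],[[0,0,0],[0,0,0]],[[0,0,0],[0,0,0]]]}}

```text
time_s: 2.8
tool_pos: [0.5654, -0.0544, 0.2942]
tool_rot: [-65.9, 89.9, -155.8]
force: [-0.7, -1.1, 0.0]
grip_width: 0.0869
```

Request:
{"fn": "drive_tool", "kwargs": {"increments": [[[0,0.37,-0.53],[0,0,0]],[[0,0,0],[0,0,0]],[[0.5,0,0],[0,0,0]],[[0.5,0,0],[0,0,0]],[[0.5,0,0],[0,0,0]],[[0.5,0,0],[0,0,0]],[[0.4,0,0],[0,0,0]],[[0.25,0,0],[0,0,0]],[[0,0,0],[0,0,0]]]}}

```text
time_s: 3.7
tool_pos: [0.5794, -0.0339, 0.1872]
tool_rot: [-85.6, 89.9, -175.6]
force: [-0.1, 0.3, 0.1]
grip_width: 0.0871
```

Run:
```python
from h import *
for n,(r,c) in {'scene':((130,260),(250,390)),'top':((150,280),(260,390))}.items():
    f=env.read_camera(n)['frame'][r[0]:r[1],c[0]:c[1],::-1]
    cv2.imwrite(f'pics/{n}1.png',cv2.resize(f,None,fx=4,fy=4,interpolation=cv2.INTER_CUBIC))
```

```text
(no output)
```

View pics/scene1.png

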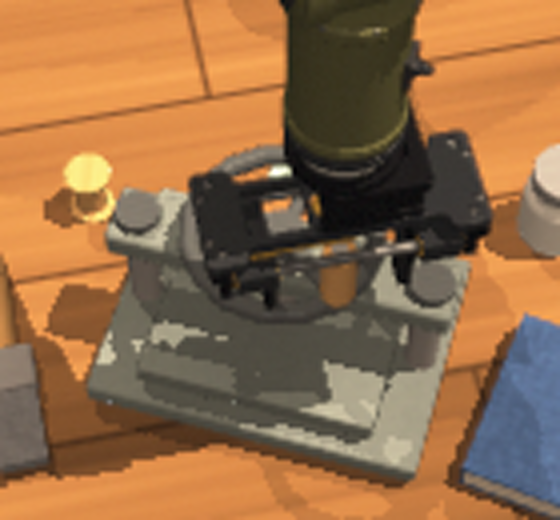

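View pics/top1.png

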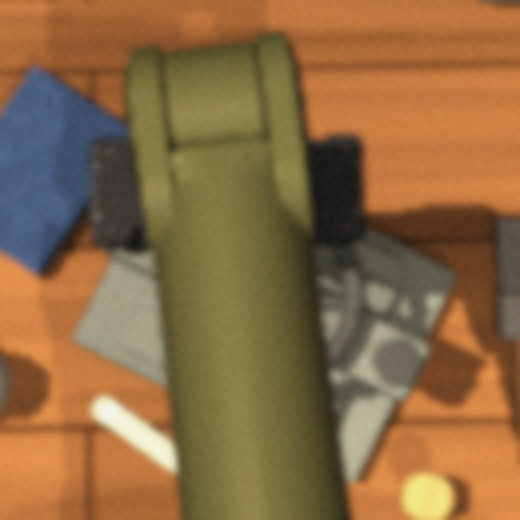

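The scene view shows the handle, at about (338,280) in the zoom, between the two fingers at (272,292) and (403,265). Closing the gripper.

Request:
{"fn": "drive_tool", "kwargs": {"increments": [[[0,0,0],[0,0,0]],[[0,0,0],[0,0,0]],[[0,0,0],[0,0,0]],[[0,0,0],[0,0,0]],[[0,0,0],[0,0,0]],[[0,0,0],[0,0,0]],[[0,0,0],[0,0,0]],[[0,0,0],[0,0,0]]], "hand": -1, "squeeze": 30}}

```text
time_s: 4.6
tool_pos: [0.5805, -0.033, 0.1885]
tool_rot: [-25.3, 90.0, -115.3]
force: [0.4, -0.4, 1.3]
grip_width: 0.0309
```

Request:
{"fn": "drive_tool", "kwargs": {"increments": [[[0,0,0],[0,0,0]],[[0,0,0],[0,0,0]],[[0,0,0],[0,0,0]]]}}

```text
time_s: 4.9
tool_pos: [0.5805, -0.0328, 0.1885]
tool_rot: [166.7, 90.0, 76.8]
force: [-0.2, 0.5, -0.7]
grip_width: 0.0252
```

Run:
```python
import numpy as np
c=np.array([.5165,-.0595])
def tab(p0,angs,r=.07):
    p=np.array(p0)
    for a in angs:
        q=c+r*np.array([np.cos(np.radians(a)),np.sin(np.radians(a))]);d=(q-p)/.04;p=q
        print(a,[0,round(d[0],2),round(-d[1],2)])
tab(c+.07*np.array([np.cos(np.radians(22.4)),np.sin(np.radians(22.4))]),[12.4,0]+list(range(-12,-193,-12))+[-202,-208])
```

```text
12.4 [0, np.float64(0.09), np.float64(0.29)]
0 [0, np.float64(0.04), np.float64(0.38)]
-12 [0, np.float64(-0.04), np.float64(0.36)]
-24 [0, np.float64(-0.11), np.float64(0.35)]
-36 [0, np.float64(-0.18), np.float64(0.32)]
-48 [0, np.float64(-0.24), np.float64(0.27)]
-60 [0, np.float64(-0.3), np.float64(0.22)]
-72 [0, np.float64(-0.33), np.float64(0.15)]
-84 [0, np.float64(-0.36), np.float64(0.08)]
-96 [0, np.float64(-0.37), np.float64(-0.0)]
-108 [0, np.float64(-0.36), np.float64(-0.08)]
-120 [0, np.float64(-0.33), np.float64(-0.15)]
-132 [0, np.float64(-0.3), np.float64(-0.22)]
-144 [0, np.float64(-0.24), np.float64(-0.27)]
-156 [0, np.float64(-0.18), np.float64(-0.32)]
-168 [0, np.float64(-0.11), np.float64(-0.35)]
-180 [0, np.float64(-0.04), np.float64(-0.36)]
-192 [0, np.float64(0.04), np.float64(-0.36)]
-202 [0, np.float64(0.09), np.float64(-0.29)]
-208 [0, np.float64(0.08), np.float64(-0.17)]
```

Request:
{"fn": "drive_tool", "kwargs": {"increments": [[[0,0.09,0.29],[0,0,0]],[[0,0.04,0.38],[0,0,0]],[[0,-0.04,0.36],[0,0,0]],[[0,-0.11,0.35],[0,0,0]],[[0,0,0],[0,0,0]]]}}

```text
time_s: 5.4
tool_pos: [0.5769, -0.0919, 0.1884]
tool_rot: [-80.1, 89.7, -170.3]
force: [-6.6, 1.2, 4.9]
grip_width: 0.0251
```

Request:
{"fn": "drive_tool", "kwargs": {"increments": [[[0,-0.18,0.32],[0,0,0]],[[0,-0.24,0.27],[0,0,0]],[[0,-0.3,0.22],[0,0,0]],[[0,-0.33,0.15],[0,0,0]],[[0,-0.36,0.08],[0,0,0]],[[0,-0.37,0],[0,0,0]],[[0,-0.36,-0.08],[0,0,0]],[[0,-0.33,-0.15],[0,0,0]],[[0,0,0],[0,0,0]]]}}

```text
time_s: 6.3
tool_pos: [0.4803, -0.1192, 0.1885]
tool_rot: [156.3, 89.9, 66.4]
force: [2.0, 6.9, -2.8]
grip_width: 0.0255
```

Request:
{"fn": "drive_tool", "kwargs": {"increments": [[[0,-0.3,-0.22],[0,0,0]],[[0,-0.24,-0.27],[0,0,0]],[[0,-0.18,-0.32],[0,0,0]],[[0,-0.11,-0.35],[0,0,0]],[[0,-0.04,-0.36],[0,0,0]],[[0,0.04,-0.36],[0,0,0]],[[0,0.07,-0.22],[0,0,0]],[[0,0,0],[0,0,0]],[[0,0,0],[0,0,0]]]}}

```text
time_s: 7.2
tool_pos: [0.4495, -0.0351, 0.1884]
tool_rot: [-122.6, 89.8, 147.5]
force: [-5.2, 3.7, 3.0]
grip_width: 0.0255
```

Request:
{"fn": "drive_tool", "kwargs": {"increments": [[[0,0.05,-0.11],[0,0,0]],[[0,0,0],[0,0,0]],[[0,0,0],[0,0,0]]]}}

```text
time_s: 7.5
tool_pos: [0.4509, -0.0314, 0.1884]
tool_rot: [-109.7, 89.7, 160.3]
force: [-6.6, 3.0, 3.4]
grip_width: 0.0253
```

Request:
{"fn": "drive_tool", "kwargs": {"increments": [[[0,0.05,-0.11],[0,0,0]],[[0,0,0],[0,0,0]],[[0,0,0],[0,0,0]]]}}

```text
time_s: 7.8
tool_pos: [0.453, -0.0269, 0.1884]
tool_rot: [-111.6, 89.7, 158.5]
force: [-6.0, 4.2, 2.8]
grip_width: 0.0254
```

Request:
{"fn": "drive_tool", "kwargs": {"increments": [[[0,0.06,-0.11],[0,0,0]],[[0,0,0],[0,0,0]],[[0,0,0],[0,0,0]]]}}

```text
time_s: 8.1
tool_pos: [0.4536, -0.0257, 0.1884]
tool_rot: [-71.9, 89.5, -162.0]
force: [-12.1, -3.3, 7.0]
grip_width: 0.0251
```

Request:
{"fn": "drive_tool", "kwargs": {"increments": [[[0,0.05,-0.11],[0,0,0]],[[0,0,0],[0,0,0]],[[0,0,0],[0,0,0]]]}}

```text
time_s: 8.4
tool_pos: [0.4537, -0.0255, 0.1883]
tool_rot: [-56.4, 89.1, -146.7]
force: [-16.8, -11.1, 11.0]
grip_width: 0.0253
```

Run:
```python
from h import *
for n,(r,c) in {'scene':((130,260),(250,390))}.items():
    f=env.read_camera(n)['frame'][r[0]:r[1],c[0]:c[1],::-1]
    cv2.imwrite(f'pics/{n}2.png',cv2.resize(f,None,fx=4,fy=4,interpolation=cv2.INTER_CUBIC))
```

```text
(no output)
```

View pics/scene2.png

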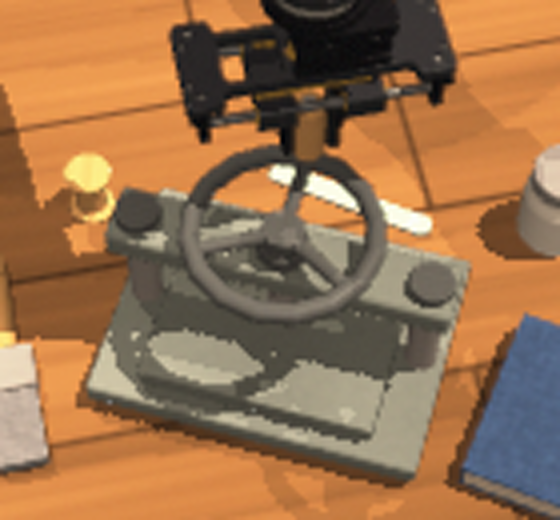

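The press is at its closed stop: another 4.8 mm of commanded motion moved the TCP only 0.2 mm and the force rose. In the picture, the handle at (313,135) is on the robot side and in the fingers. Next I'll work out the two turns back.

Run:
```python
import numpy as np
from scipy.optimize import least_squares
P=np.array([(.5805,-.0328),(.5769,-.0919),(.4803,-.1192),(.4495,-.0351),(.4537,-.0255)])
print(least_squares(lambda s:np.hypot(*(P-s).T)-.07,[.5165,-.0595]).x)
c=np.array([.5155,-.0595]);p=np.array([.4595,-.0185])
for k,a in enumerate([156]+list(range(168,168+361,12))):
    q=c+.07*np.array([np.cos(np.radians(a)),np.sin(np.radians(a))]);d=np.round((q-p)/.04,2);p=p+d*.04
    print(a,[0,float(d[0]),float(-d[1])],q.round(4))
```

```text
[ 0.51539214 -0.05859559]
156 [0, -0.2, 0.31] [ 0.4516 -0.031 ]
168 [0, -0.11, 0.35] [ 0.447  -0.0449]
180 [0, -0.04, 0.36] [ 0.4455 -0.0595]
192 [0, 0.04, 0.37] [ 0.447  -0.0741]
204 [0, 0.11, 0.35] [ 0.4516 -0.088 ]
216 [0, 0.18, 0.31] [ 0.4589 -0.1006]
228 [0, 0.25, 0.28] [ 0.4687 -0.1115]
240 [0, 0.29, 0.21] [ 0.4805 -0.1201]
252 [0, 0.34, 0.15] [ 0.4939 -0.1261]
264 [0, 0.36, 0.08] [ 0.5082 -0.1291]
276 [0, 0.36, -0.0] [ 0.5228 -0.1291]
288 [0, 0.36, -0.08] [ 0.5371 -0.1261]
300 [0, 0.34, -0.15] [ 0.5505 -0.1201]
312 [0, 0.29, -0.21] [ 0.5623 -0.1115]
324 [0, 0.25, -0.28] [ 0.5721 -0.1006]
336 [0, 0.18, -0.31] [ 0.5794 -0.088 ]
348 [0, 0.11, -0.35] [ 0.584  -0.0741]
360 [0, 0.04, -0.36] [ 0.5855 -0.0595]
372 [0, -0.04, -0.37] [ 0.584  -0.0449]
384 [0, -0.11, -0.35] [ 0.5794 -0.031 ]
396 [0, -0.18, -0.31] [ 0.5721 -0.0184]
408 [0, -0.25, -0.28] [ 0.5623 -0.0075]
420 [0, -0.3, -0.21] [0.5505 0.0011]
432 [0, -0.33, -0.15] [0.5371 0.0071]
444 [0, -0.36, -0.08] [0.5228 0.0101]
456 [0, -0.36, 0.0] [0.5082 0.0101]
468 [0, -0.36, 0.08] [0.4939 0.0071]
480 [0, -0.34, 0.15] [0.4805 0.0011]
492 [0, -0.29, 0.21] [ 0.4687 -0.0075]
504 [0, -0.25, 0.28] [ 0.4589 -0.0184]
516 [0, -0.18, 0.31] [ 0.4516 -0.031 ]
528 [0, -0.11, 0.35] [ 0.447  -0.0449]
```

Request:
{"fn": "drive_tool", "kwargs": {"increments": [[[0,-0.2,0.31],[0,0,0]],[[0,-0.11,0.35],[0,0,0]],[[0,-0.04,0.36],[0,0,0]],[[0,0.04,0.37],[0,0,0]],[[0,0.11,0.35],[0,0,0]],[[0,0.18,0.31],[0,0,0]],[[0,0.25,0.28],[0,0,0]],[[0,0.29,0.21],[0,0,0]],[[0,0,0],[0,0,0]]]}}

```text
time_s: 9.35
tool_pos: [0.4825, -0.1203, 0.1885]
tool_rot: [138.3, 89.8, 48.4]
force: [3.3, 5.4, -3.4]
grip_width: 0.0251
```

Request:
{"fn": "drive_tool", "kwargs": {"increments": [[[0,0.34,0.15],[0,0,0]],[[0,0.36,0.08],[0,0,0]],[[0,0.36,0],[0,0,0]],[[0,0.36,-0.08],[0,0,0]],[[0,0.34,-0.15],[0,0,0]],[[0,0.29,-0.21],[0,0,0]],[[0,0.25,-0.28],[0,0,0]],[[0,0.18,-0.31],[0,0,0]],[[0,0.11,-0.35],[0,0,0]],[[0,0.04,-0.36],[0,0,0]]]}}

```text
time_s: 10.35
tool_pos: [0.5854, -0.0618, 0.1885]
tool_rot: [-13.0, 89.9, -103.1]
force: [-2.4, -2.8, 2.2]
grip_width: 0.0253
```

Request:
{"fn": "drive_tool", "kwargs": {"increments": [[[0,-0.04,-0.37],[0,0,0]],[[0,-0.11,-0.35],[0,0,0]],[[0,-0.18,-0.31],[0,0,0]],[[0,-0.25,-0.28],[0,0,0]],[[0,-0.3,-0.21],[0,0,0]],[[0,-0.33,-0.15],[0,0,0]],[[0,-0.36,-0.08],[0,0,0]],[[0,-0.36,0],[0,0,0]],[[0,-0.36,0.08],[0,0,0]],[[0,0,0],[0,0,0]]]}}

```text
time_s: 11.35
tool_pos: [0.4901, 0.0069, 0.1885]
tool_rot: [-68.4, 89.8, -158.4]
force: [-3.0, 1.1, -0.2]
grip_width: 0.0257
```

Request:
{"fn": "drive_tool", "kwargs": {"increments": [[[0,-0.34,0.15],[0,0,0]],[[0,-0.29,0.21],[0,0,0]],[[0,-0.25,0.28],[0,0,0]],[[0,-0.18,0.31],[0,0,0]],[[0,-0.11,0.35],[0,0,0]],[[0,-0.04,0.36],[0,0,0]],[[0,0.04,0.37],[0,0,0]],[[0,0.11,0.35],[0,0,0]],[[0,0.18,0.31],[0,0,0]],[[0,0.25,0.28],[0,0,0]]]}}

```text
time_s: 12.35
tool_pos: [0.4688, -0.1109, 0.1885]
tool_rot: [179.8, 89.8, 89.9]
force: [2.7, 6.7, -1.0]
grip_width: 0.0253
```

Request:
{"fn": "drive_tool", "kwargs": {"increments": [[[0,0.29,0.21],[0,0,0]],[[0,0.34,0.15],[0,0,0]],[[0,0.36,0.08],[0,0,0]],[[0,0.36,0],[0,0,0]],[[0,0.36,-0.08],[0,0,0]],[[0,0.34,-0.15],[0,0,0]],[[0,0.29,-0.21],[0,0,0]],[[0,0.25,-0.28],[0,0,0]],[[0,0.18,-0.31],[0,0,0]],[[0,0,0],[0,0,0]]]}}

```text
time_s: 13.35
tool_pos: [0.5798, -0.086, 0.1885]
tool_rot: [168.2, 89.9, 78.5]
force: [-1.2, 2.4, 3.2]
grip_width: 0.0252
```

Now at 696° (336° equivalent) in the second turn, tracking well. Continuing.

Request:
{"fn": "drive_tool", "kwargs": {"increments": [[[0,0.11,-0.35],[0,0,0]],[[0,0.04,-0.36],[0,0,0]],[[0,-0.04,-0.37],[0,0,0]],[[0,-0.11,-0.35],[0,0,0]],[[0,-0.18,-0.31],[0,0,0]],[[0,-0.25,-0.28],[0,0,0]],[[0,-0.3,-0.21],[0,0,0]],[[0,-0.33,-0.15],[0,0,0]],[[0,-0.36,-0.08],[0,0,0]],[[0,-0.36,0],[0,0,0]]]}}

```text
time_s: 14.35
tool_pos: [0.506, 0.0111, 0.1884]
tool_rot: [-83.8, 90.0, -173.7]
force: [2.2, -1.1, -0.0]
grip_width: 0.0253
```

Request:
{"fn": "drive_tool", "kwargs": {"increments": [[[0,-0.36,0.08],[0,0,0]],[[0,-0.34,0.15],[0,0,0]],[[0,-0.29,0.21],[0,0,0]],[[0,-0.25,0.28],[0,0,0]],[[0,0,0],[0,0,0]],[[0,0,0],[0,0,0]]]}}

```text
time_s: 14.95
tool_pos: [0.457, -0.0196, 0.1885]
tool_rot: [-25.2, 89.9, -115.2]
force: [1.4, -2.3, -0.3]
grip_width: 0.0252
```

Request:
{"fn": "drive_tool", "kwargs": {"increments": [[[0,-0.08,0.15],[0,0,0]],[[0,0,0],[0,0,0]],[[0,0,0],[0,0,0]],[[0,0,0],[0,0,0]]]}}

```text
time_s: 15.35
tool_pos: [0.4542, -0.0245, 0.1884]
tool_rot: [-99.5, 89.9, 170.6]
force: [-2.8, 0.2, 2.8]
grip_width: 0.0251
```

Run:
```python
from h import *
c=env.read_camera('scene');f=c['frame'][130:260,250:390,::-1]
cv2.imwrite('pics/scene3.png',cv2.resize(f,None,fx=4,fy=4,interpolation=cv2.INTER_CUBIC))
o=env.get_obs();print(o['tool_pos'],o['force'],o['joint_velocities'],o['grip_width'],o['time_s'])
d=o['tool_pos'][:2]-[.5155,-.0592];print(np.degrees(np.arctan2(d[1],d[0])),np.hypot(*d))
d=np.array([.4537,-.0255])-[.5155,-.0592];print(np.degrees(np.arctan2(d[1],d[0])))
```

```text
[ 0.4541358  -0.02456861  0.1884135 ] [-2.85657964  1.34662851  2.52991438] [-0.04932892  0.04168708 -0.01454264 -0.01905936 -0.09568952 -0.11833862
  0.0601763 ] 0.025348596703434124 15.4
150.5614314729529 0.07046202977283396
151.39603645413314
```

View pics/scene3.png

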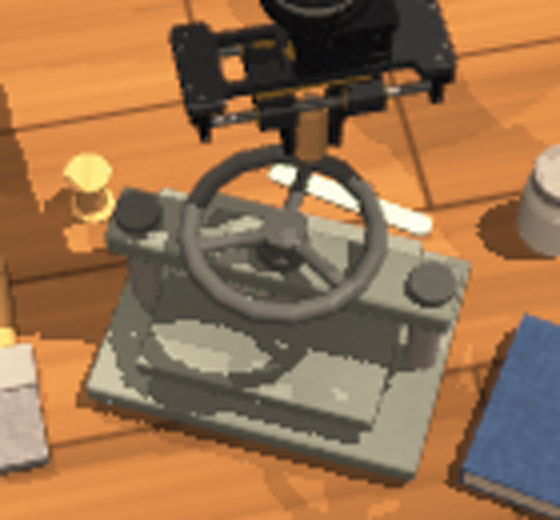

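The wheel and spokes look the same as in the stop picture. The platen is visibly higher, its lower front edge up from about row 437. The handle at (313,133) is still in the fingers, and the bystanders in view haven't moved. Handing in.

```bash
python3 -c "
from cell import env
print(env.sign_off())"
```

```text
the job is handed in; nothing more can be done
None
```

I wound the wheel clockwise to its closed stop, then backed it off two full turns. I handed the job in at about 15.4 s, still gripping the handle with a 30 N grip setting and holding still.

- **Closed stop:** the last 4.8 mm of commanded motion moved the tool only 0.2 mm, and the force rose to about 23 N. The handle sat at about 151.5°, against 152.2° predicted from the press's yaw in the pictures.
- **Two turns:** the tool came back to within 1 mm of its position at the stop, about 0.8° short of two turns; the tolerance is 10°. In the last picture the wheel looks the same as at the stop and the platen is visibly higher.
- **Grip and surroundings:** the finger opening stayed at 25 mm throughout, so the handle did not slip out. The bystanders visible in the close-up had not moved; I did not take a separate picture of the rest.

No check failed or disagreed. The wheel angle is worked out from the tool pose and the pictures, since the joint itself can't be read, and the hand-in reports no verdict.

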